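# Put the tester name plates right on the display rail

## Task

On the tester display each white name plate should straddle the rail directly behind the bottle of its own size, but the plates have got mixed up and the narrowest is still standing in the tray. Put all three right: the widest centred behind the largest tester, the middle one behind the middle tester and the narrowest behind the smallest, hanging freely and still, without shifting any bottle or other thing.

Things in the scene. Friction and masses are not known exactly. Their poses are not given: they have to be found in the camera images.
- rail_mid (a point): Middle of the axis of the display's horizontal steel rail: a round bar 12 mm in diameter along this frame's y, its axis 170 mm above the counter. +x points to the side where the testers stand, z up. A plate hanging at rest has its centre 26 mm straight below this axis, and its top 10 mm above the axis.
- display: Fixed tester display. Origin on the counter straight under rail_mid, same axes. White base board 12 mm thick, 420 mm long (y), from 45 mm behind the rail's axis to 115 mm in front of it (x). The rail stands on two 14 mm posts 190 mm either side of the middle, each with a 20 mm ball on top.
- plate_wide_mid (a point): Widest name plate: 3 mm white acrylic bent to an upside-down U, open below; 80 mm wide (its y axis), 28 mm thick over both legs (x), 72 mm high, 22 mm free between the straight upright legs, round top, 44 g. Point: its centre, 36 mm above the lower edges; z up. Starts on the rail behind the small or the middle tester; belongs behind the large one, where the rail is free.
- plate_narrow_mid (a point): Narrowest name plate: 3 mm white acrylic bent to an upside-down U, open below; 42 mm wide (its y axis), 28 mm thick over both legs (x), 72 mm high, 22 mm free between the straight upright legs, round top, 23 g. Point: its centre, 36 mm above the lower edges; z up. Starts standing on its lower edges in the tray (floor 5 mm above the counter), at a varying yaw; belongs behind the small tester.
- plate_middle_mid (a point): Middle-sized name plate: 3 mm white acrylic bent to an upside-down U, open below; 60 mm wide (its y axis), 28 mm thick over both legs (x), 72 mm high, 22 mm free between the straight upright legs, round top, 33 g. Point: its centre, 36 mm above the lower edges; z up. Starts on the rail, either right already behind the middle tester or wrongly behind the small one.
- tester_large: Largest clear-glass tester with black cap, 58 mm diameter, 110 mm tall with cap. Loose, upright, stays standing. Origin: centre of its underside, on the base board 12 mm above the counter, 70 mm in front of the rail's axis (+x of rail_mid). The three stand in any order, about 110 mm apart.
- tester_middle: Middle-sized clear-glass tester with black cap, 45 mm diameter, 98 mm tall with cap. Loose, upright, stays standing. Origin: centre of its underside, on the base board 12 mm above the counter, 70 mm in front of the rail's axis (+x of rail_mid). 
- tester_small: Smallest clear-glass tester with black cap, 33 mm diameter, 84 mm tall with cap. Loose, upright, stays standing. Origin: centre of its underside, on the base board 12 mm above the counter, 70 mm in front of the rail's axis (+x of rail_mid). 
- stock_bottle: Bystander: brown glass bottle with a black cap, 36 mm diameter, 92 mm tall, standing in the tray. Origin at the centre of its underside.
- bean_jar: Bystander: squat glass jar with a wooden lid, 60 mm diameter, 76 mm tall, on the counter on the robot's side of the display. Origin at the centre of its underside.
- room_spray: Bystander: tall brown spray bottle with a black pump, 66 mm diameter, 190 mm tall, on the counter. Origin at the centre of its underside.
- tray: Fixed dark steel tray, 220 mm (x) by 160 mm (y), walls 22 mm high. Origin at the centre of its underside on the counter.
Mind the look-alikes: they are no part of the job. Leave any blue look-alike of the tester_large alone. Leave any purple look-alike of the tester_small alone.

How it is judged:
At the end, for the whole second after the job is handed in: Each plate hangs at rest on the rail (tilt under 0.25 rad, in line within 0.2 rad, centre within 12 mm of straight under the rail and 20-34 mm below its axis), within 15 mm along the rail of the bottle of its size; all six bottles and jars upright within 20 mm of where they were (x of plate_wide_mid in the frame of rail_mid between -0.012 and 0.012 m and z of plate_wide_mid in the frame of rail_mid between -0.034 and -0.02 m and y of plate_wide_mid in the frame of tester_large between -0.015 and 0.015 m and angle between each of plate_wide_mid, plate_narrow_mid, plate_middle_mid's own z axis and vertical below 0.25 rad and angle between the y axis of each of plate_wide_mid, plate_narrow_mid, plate_middle_mid and the y axis of rail_mid, either way round below 0.2 rad and contact force between each of plate_wide, plate_narrow, plate_middle and display above 0.05 N and linear speed of each of plate_wide, plate_narrow, plate_middle below 0.03 m/s and x of plate_narrow_mid in the frame of rail_mid between -0.012 and 0.012 m and z of plate_narrow_mid in the frame of rail_mid between -0.034 and -0.02 m and y of plate_narrow_mid in the frame of tester_small between -0.015 and 0.015 m and x of plate_middle_mid in the frame of rail_mid between -0.012 and 0.012 m and z of plate_middle_mid in the frame of rail_mid between -0.034 and -0.02 m and y of plate_middle_mid in the frame of tester_middle between -0.015 and 0.015 m and distance of each of tester_large, tester_middle, tester_small, stock_bottle, bean_jar, room_spray from where it was at the start of the episode below 0.02 m and angle between each of tester_large, tester_middle, tester_small, stock_bottle, bean_jar, room_spray's own z axis and vertical below 0.15 rad); the robot touches nothing.
It fails at once if a tester is pushed more than 25 mm or tipped (distance of any of tester_large, tester_middle, tester_small from where it was at the start of the episode above 0.025 m or angle between any of tester_large, tester_middle, tester_small's own z axis and vertical above 0.35 rad).
It fails at once if the stock bottle, bean jar or room spray is pushed more than 25 mm or tipped (distance of any of stock_bottle, bean_jar, room_spray from where it was at the start of the episode above 0.025 m or angle between any of stock_bottle, bean_jar, room_spray's own z axis and vertical above 0.35 rad).
It also fails if it takes over 72 s, if anything falls off the work surface, if the arm or the gripper's body presses on something with over 40 N, if the wrist force passes 120 N, or if a joint passes its speed limit or range.

## Robot

A 6-joint arm with a two-finger parallel gripper is mounted at the origin on the work surface. World frame = base frame: x ahead of the robot, y to its left, z up, the work surface at z = 0. Lengths are in m, angles in rad, forces in N, time in s.
With the tool pointing down it reaches from about 0.375 to 0.75 m from the base axis. Payload 9 kg.
Tool frame: the origin (TCP) lies midway between the tips of the shut fingers; the grasp point (between the pads) lies 19 mm behind it; z points along the fingers, y is the line along which they close (so a half turn about z gives the same grasp; the last joint's range is limited). The gripper opens to 85 mm and grips with 20 to 120 N. Pads are 22 mm wide; open, the fingers measure 114 mm over their backs; the gripper's body (76 mm by 85 mm) begins 54 mm behind the grasp point. The pads swing forward as they close: fully open they stand 13 mm farther back than shut.
Start: joints at [0.908, 0.104, 0.097, 1.564, 0, 1.353], TCP at [0.258, 0.542, 0.231] pointing down, gripper open.
Joint ranges: [-2.99, 2.99], [-0.84, 1.86], [-1.1, 1.16], [-1.84, 2.11], [-1.51, 1.56], [-3.14, 3.14]. Speed limits (rad/s): [2.22, 2.22, 2.57, 3.14, 3.14, 3.14].

## Interface

Orientations are given as a unit quaternion [x, y, z, w].
In Python, from station import goto, movel, movej, command_gripper, hold, solve_ik, grab_frame, camera_params, MotionError, job_done, get_t, get_qpos, get_dq, get_joint_efforts, get_eef_pos, get_tool_rot, get_force, get_ft_torque, get_gripper_width, get_finger_force gives the robot as it stands. Calls block until the motion is done:
- goto(position, orientation): joint-space move of the TCP to a pose.
- movel(position, orientation=None, velocity=0.15): straight line of the TCP; orientation=None keeps the orientation; velocity is the mean speed in m/s.
- movej(angles): joint-space move.
- command_gripper(opening, force=None): finger opening in m; force is the grip in N (None keeps the last); returns when the fingers have stopped.
- hold(seconds).
- solve_ik(position, orientation): joint angles nearest the present ones, or None.
- grab_frame(name): name is "scene" or "top" or "wrist"; returns the picture (420x560x3 uint8, red, green, blue); there is no depth.
- camera_params(name): a dict with "camera_matrix" (3x3 intrinsics, pixels), "view" (4x4, takes a point from world to camera coordinates). Camera axes: x right, y up, looking along -z (the intrinsics and any distortion apply to the point x, -y, -z); pixel columns grow to the right and rows downward; lengths in m; the calibration is good to about 2 mm. A picture is of the moment at which its call begins: read the wrist's pose just before it. camera_params takes no time and is no camera call; for the wrist camera it gives the pose at the moment of the call.
A pose or a line that the arm cannot do raises MotionError and nothing moves.
- job_done(): hands the job in; it is judged then, once.
Readings, each from a call of its own:
- get_t(): time.
- get_qpos(): joint angles.
- get_dq(): joint speeds.
- get_joint_efforts(): joint torques, N m.
- get_eef_pos(): TCP position.
- get_tool_rot(): TCP orientation.
- get_force(): force on the tool from outside, world axes, zero at the start.
- get_ft_torque(): the same for the moment, N m.
- get_gripper_width(): finger opening in m.
- get_finger_force(): force on a finger pad.
Only numpy, scipy, OpenCV 4.12 (cv2) and the standard library are available. Lean on these libraries where they do the work, as an engineer would, in place of code of your own. Each camera call takes 0.05 s, during which the arm holds its last target. There are 200 camera calls.

## Working session

There is one attempt and no reset: what is moved stays moved. The work goes in short steps, each a Python script; the robot and the scene stay as the last script left them, time stands still between calls to the robot, and variables do not carry over. Pictures are saved under pics/ and viewed, at most 10 in all, crops included, and the job is handed in when it is done.

```bash
ls; mkdir -p pics; python3 - <<'E'
from station import *
import cv2,numpy as np
for n in("scene","top"):
    im=grab_frame(n); cv2.imwrite(f"pics/{n}0.png",cv2.resize(im[:,:,::-1],(800,600),interpolation=cv2.INTER_CUBIC))
    cv2.imwrite(f"raw_{n}.png",im[:,:,::-1])
    p=camera_params(n);np.set_printoptions(precision=4,suppress=True);print(n,p)
print(get_t(),get_tool_rot())
E
```

```text
pics
scene {'camera_matrix': array([[452.9512,   0.    , 286.7942],
       [  0.    , 452.9512, 213.7112],
       [  0.    ,   0.    ,   1.    ]]), 'view': array([[ 0.8055,  0.5926,  0.0016, -0.5679],
       [-0.4801,  0.6511,  0.5878,  0.1673],
       [ 0.3473, -0.4743,  0.809 , -1.3328],
       [ 0.    ,  0.    ,  0.    ,  1.    ]])}
top {'camera_matrix': array([[516.66  ,   0.    , 286.9055],
       [  0.    , 516.66  , 209.6453],
       [  0.    ,   0.    ,   1.    ]]), 'view': array([[ 0.0301, -0.9995,  0.001 ,  0.0578],
       [ 0.9752,  0.0296,  0.2194, -0.659 ],
       [-0.2193, -0.0056,  0.9756, -1.0838],
       [ 0.    ,  0.    ,  0.    ,  1.    ]])}
0.1 [ 0.2206  0.9754 -0.0005 -0.0003]
```

View pics/scene0.png

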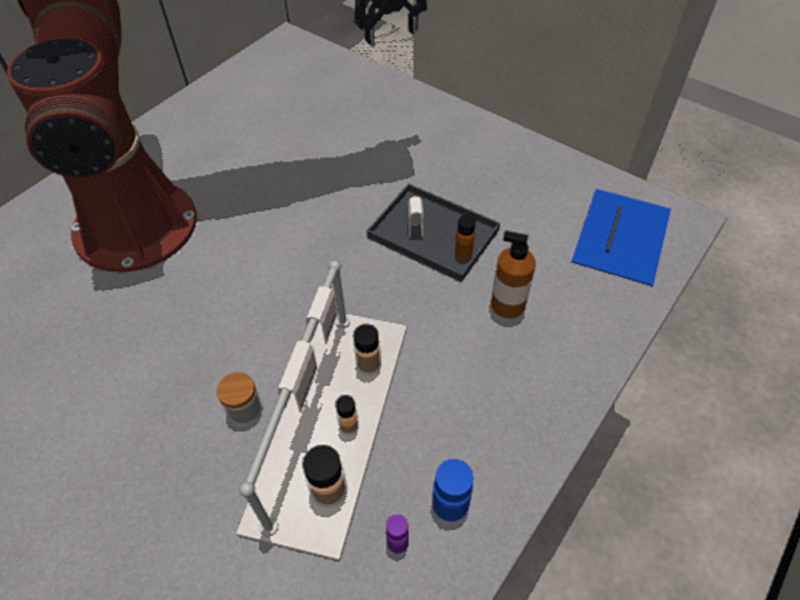

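View pics/top0.png

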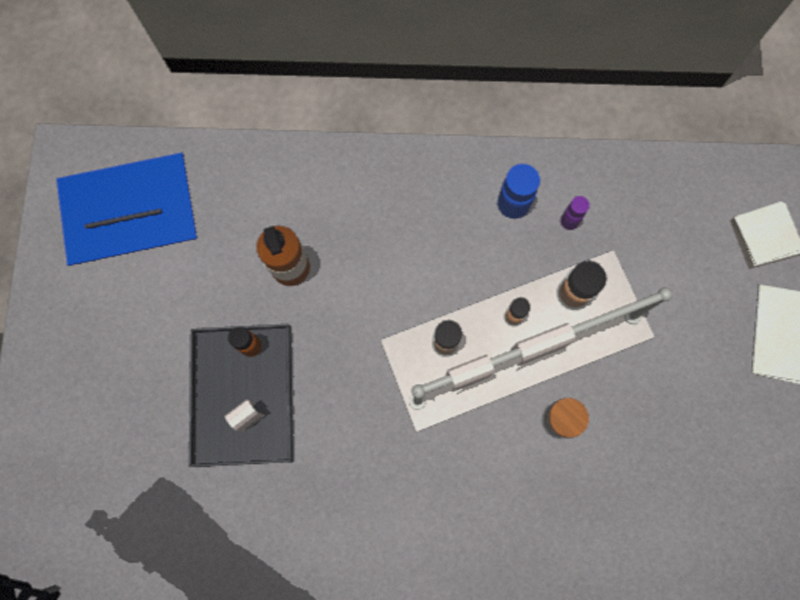

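The scene (800×600 pixels): testers from left to right in the top view are middle (449,335), small (518,310) and large (586,280). The plates are at (472,373) behind the middle tester and (547,341) near the small one, with the narrow plate in the tray at (242,415).

Look-alikes: blue (520,190) for the large tester and purple (577,212) for the small. I reject both, because the real testers have black caps and stand on the white board. White papers at (770,330) are no plates.

```bash
cat > h.py <<'E'
from station import *
import cv2,numpy as np
from scipy.spatial.transform import Rotation as R
np.set_printoptions(precision=4,suppress=True)
def ray(P,px):
    K,V=P["camera_matrix"],P["view"]; d=np.linalg.solve(K,[px[0],px[1],1.]); d=V[:3,:3].T@(d*[1,-1,-1])
    return -V[:3,:3].T@V[:3,3],d
def onplane(P,px,z):
    o,d=ray(P,px); return o+d*(z-o[2])/d[2]
def proj(P,X):
    c=(P["view"]@np.append(X,1))[:3]*[1,-1,-1]; return (P["camera_matrix"]@c/c[2])[:2]
def tri(pairs):
    A=np.zeros((3,3));b=np.zeros(3)
    for P,px in pairs:
        o,d=ray(P,px);d/=np.linalg.norm(d);M=np.eye(3)-np.outer(d,d);A+=M;b+=M@o
    return np.linalg.solve(A,b)
def down(yaw): # tool down, tool y axis along direction yaw
    y=np.array([np.cos(yaw),np.sin(yaw),0]);z=np.array([0,0,-1.]);x=np.cross(y,z)
    return R.from_matrix(np.c_[x,y,z]).as_quat()
E
python3 - <<'E'
from h import *
S,T=camera_params("scene"),camera_params("top")
f=lambda *a:np.array(a)*.7
for n,s,t,z in[("ballL",(335,266),(418,392),.18),("ballR",(247,490),(665,295),.18),("mid",(366,333),(449,333),.110),("small",(346,401),(519,306),.096),("large",(323,461),(587,277),.122),("narrow",(416,201),(240,414),.077),("stock",(466,223),(243,340),.097),("spray",(516,240),(279,243),.18),("jar",(237,387),(569,417),.076),("pm",(321,295),(472,368),.18),("pw",(298,350),(547,337),.18)]:
    print(n,tri([(S,f(*s)),(T,f(*t))]),onplane(T,f(*t),z),onplane(S,f(*s),z))
E
```

```text
ballL [0.505  0.0632 0.166 ] [0.5024 0.062  0.18  ] [0.5146 0.0566 0.18  ]
ballR [ 0.655  -0.2892  0.1648] [ 0.6505 -0.2852  0.18  ] [ 0.6623 -0.2902  0.18  ]
mid [0.6006 0.0188 0.1082] [0.5989 0.0173 0.11  ] [0.6028 0.0197 0.11  ]
small [ 0.6479 -0.0892  0.094 ] [ 0.6467 -0.0899  0.096 ] [ 0.6495 -0.0889  0.096 ]
large [ 0.6911 -0.1891  0.1169] [ 0.6889 -0.1889  0.122 ] [ 0.6937 -0.1893  0.122 ]
narrow [0.4732 0.3304 0.0801] [0.4712 0.3286 0.077 ] [0.4731 0.3357 0.077 ]
stock [0.5857 0.3343 0.0853] [0.581  0.3285 0.097 ] [0.5933 0.3282 0.097 ]
spray [0.7155 0.2728 0.1782] [0.7107 0.2685 0.18  ] [0.7191 0.2765 0.18  ]
jar [ 0.4836 -0.1663  0.0732] [ 0.4818 -0.1679  0.076 ] [ 0.4869 -0.165   0.076 ]
pm [ 0.5387 -0.0086  0.1906] [ 0.5379 -0.0122  0.18  ] [ 0.5347 -0.0006  0.18  ]
pw [ 0.5834 -0.109   0.2037] [ 0.5848 -0.1169  0.18  ] [ 0.5736 -0.0964  0.18  ]
```

```bash
python3 - <<'E'
import cv2,numpy as np
im=cv2.imread("raw_top.png")
a=cv2.resize(im[170:310,260:480],(800,509),interpolation=cv2.INTER_CUBIC);cv2.imwrite("pics/crop1.png",a)
E
```

```text
(no output)
```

View pics/crop1.png

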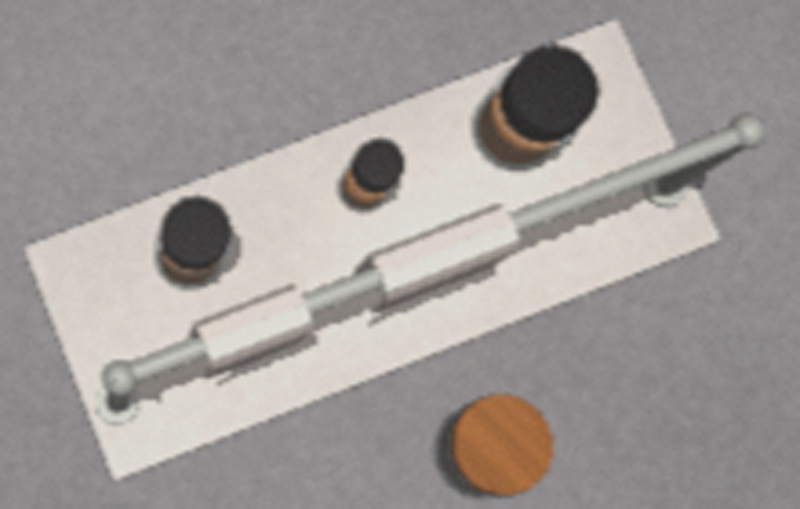

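The choice is confirmed by the close crop: black-capped testers on the board, the 60 mm plate behind the middle tester, and the 80 mm plate behind the small one. The plates to move are wide → large and narrow → small. Next I take a wrist look over the rail.

```bash
cat >> h.py <<'E'
M=np.array([.580,-.113]);A=.403
n_=lambda:np.array([np.cos(A),np.sin(A)]);u_=lambda:np.array([-np.sin(A),np.cos(A)])
def rail(x,s,z): return np.append(M+x*n_()+s*u_(),z)
def best(pos,yaw):
    c=[(abs(solve_ik(pos,down(y))[5]),y) for y in(yaw,yaw+np.pi) if solve_ik(pos,down(y)) is not None]
    print(c); return down(min(c)[1])
E
python3 - <<'E'
from h import *
q=best([.475,.33,.30],1.2)
goto(rail(-.0,-.005,.32),best(rail(0,-.005,.32),A)); command_gripper(.05)
P=camera_params("wrist");im=grab_frame("wrist");cv2.imwrite("raw_w1.png",im[:,:,::-1])
cv2.imwrite("pics/w1.png",cv2.resize(im[:,:,::-1],(800,600)));np.savez("w1.npz",**P)
print(P,get_t(),get_eef_pos(),get_qpos())
for s in(.19,-.005,-.19): print(proj(P,rail(0,s,.17))/.7)
E
```

```text
[(np.float64(0.7519888575732856), 1.2), (np.float64(2.3896037960165075), 4.341592653589793)]
[(np.float64(0.7483519108131187), 0.403), (np.float64(2.393240742776675), 3.544592653589793)]
{'camera_matrix': array([[301.8419,   0.    , 284.2006],
       [  0.    , 301.8419, 205.5082],
       [  0.    ,   0.    ,   1.    ]]), 'view': array([[ 0.9202,  0.3915,  0.    , -0.4901],
       [-0.3782,  0.8888, -0.2589,  0.3817],
       [-0.1014,  0.2382,  0.9659, -0.3766],
       [ 0.    ,  0.    ,  0.    ,  1.    ]])} 3.2083 [ 0.582  -0.1175  0.32  ] [-0.4194  0.1275  0.2851  1.7284  0.      0.7484]
[404.6366 -55.4965]
[405.0714 274.6633]
[405.3671 499.1648]
```

View pics/w1.png

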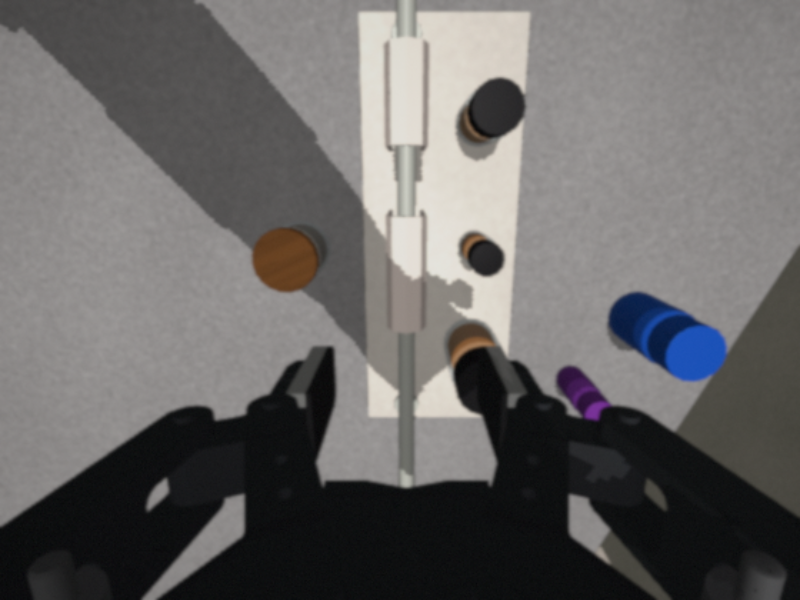

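The wrist view shows the rail vertical at column 406, in line with the tool. The middle plate covers rows 37–147 and the wide one rows 213–331. The caps are at (496,107) for the middle tester and (486,258) for the small one.

```bash
python3 - <<'E'
from h import *
P=dict(np.load("w1.npz"))
S=lambda c,r,z:(lambda X:(n_()@(X[:2]-M),u_()@(X[:2]-M)))(onplane(P,(c*.7,r*.7),z))
for a in[(406,37,.179),(406,147,.179),(407,213,.179),(407,331,.179),(496,107,.11),(486,258,.096),(407,480,.17)]: print(a,np.array(S(*a)))
T=camera_params("top")
im=cv2.imread("raw_top.png")
m=(im[255:325,145:200].min(2)>150).astype(np.uint8)
N,l,st,c=cv2.connectedComponentsWithStats(m);i=1+st[1:,4].argmax()
cn=cv2.findContours((l==i).astype(np.uint8),0,2)[0][0];print(st[i],c[i]+[145,255],cv2.minAreaRect(cn))
b=cv2.boxPoints(cv2.minAreaRect(cn))+[145,255]
X=np.array([onplane(T,p,.077) for p in b]);print(X,X.mean(0));
for k in range(2):
  e=X[k+1]-X[k];print(np.linalg.norm(e),np.arctan2(e[1],e[0]))
E
```

```text
(406, 37, 0.179) [0.0008 0.1398]
(406, 147, 0.179) [0.0007 0.0785]
(407, 213, 0.179) [0.0013 0.0379]
(407, 331, 0.179) [ 0.0013 -0.0432]
(496, 107, 0.11) [0.069  0.1118]
(486, 258, 0.096) [ 0.0695 -0.0068]
(407, 480, 0.17) [ 0.0013 -0.1719]
[ 13  26  20  18 192] [167.4896 289.5365] ((22.480003356933594, 34.63999938964844), (9.600000381469727, 20.0), 53.13010025024414)
[[0.4662 0.3528 0.077 ]
 [0.4929 0.3204 0.077 ]
 [0.4769 0.3067 0.077 ]
 [0.4503 0.3391 0.077 ]] [0.4716 0.3298 0.077 ]
0.04200148579879175 -0.8818149899380036
0.02113551634025879 -2.4351859341487656
```

```bash
python3 - <<'E'
from h import *
q=down(A)
g=lambda s,z,v=.15:movel(rail(.001,s,z),q,velocity=v)
g(-.003,.24,.2);command_gripper(.048);g(-.003,.134,.12);command_gripper(0.0,force=25)
print(get_gripper_width(),get_finger_force(),get_force())
g(-.003,.139,.05);print(get_force());g(-.1145,.139,.12);print(get_force());g(-.1145,.1345,.04);print(get_force())
hold(.2);command_gripper(.046);hold(.2);g(-.1145,.26,.15);print(get_t())
goto([.445,.30,.30],down(A+.3)); hold(.1)
P=camera_params("wrist");im=grab_frame("wrist");cv2.imwrite("raw_w2.png",im[:,:,::-1])
cv2.imwrite("pics/w2.png",cv2.resize(im[:,:,::-1],(800,600)));np.savez("w2.npz",**P)
print(get_t(),get_eef_pos())
im=grab_frame("top");cv2.imwrite("raw_top2.png",im[:,:,::-1])
E
```

```text
0.027657833476159997 26.98877449845895 [-2.2781 -0.2397  5.865 ]
[-0.8764 -0.295  -1.0355]
[ 0.6964  0.5365 -1.4091]
[0.0724 0.0636 2.9605]
8.6167
10.75 [0.4455 0.2995 0.2998]
```

View pics/w2.png

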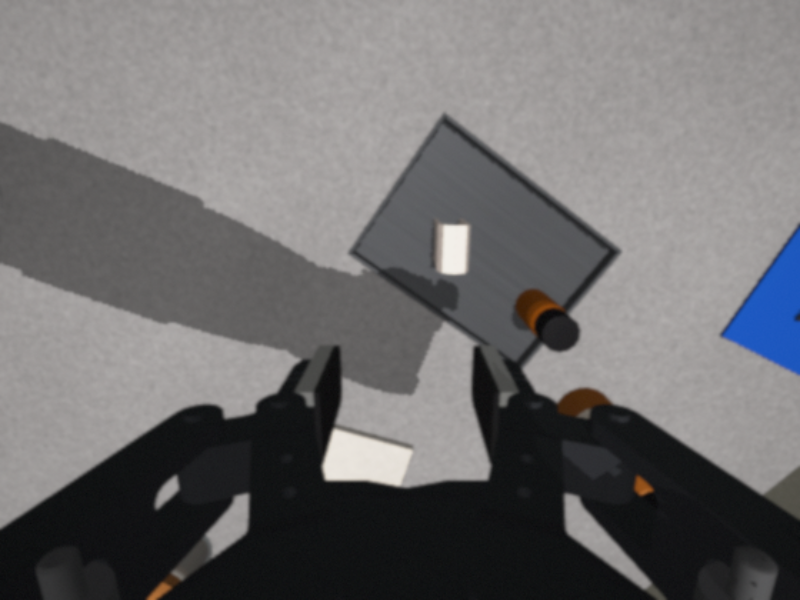

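The wrist view shows the narrow plate at (452,248), with its long axis almost upright in the picture. Tool yaw 0.70 therefore fits. The stock bottle at (555,325) is clear.

```bash
python3 - <<'E'
from h import *
P=dict(np.load("w2.npz"));im=cv2.imread("raw_w2.png")
m=(im[140:205,290:345].min(2)>120).astype(np.uint8)
N,l,st,c=cv2.connectedComponentsWithStats(m);i=1+st[1:,4].argmax()
cn=cv2.findContours((l==i).astype(np.uint8),0,2)[0][0];r=cv2.minAreaRect(cn)
X=np.array([onplane(P,p,.072) for p in cv2.boxPoints(r)+[290,140]])
for k in range(2):
  e=X[k+1]-X[k];print(np.linalg.norm(e),np.arctan2(e[1],e[0]))
print(r,X.mean(0),onplane(P,c[i]+[290,140],.072))
for z in(.077,):print(onplane(P,(452*.7,221*.7),z),onplane(P,(453*.7,274*.7),z))
# wide plate now
T=camera_params("top");t=cv2.imread("raw_top2.png");a=cv2.resize(t[170:310,260:480],(800,509),interpolation=cv2.INTER_CUBIC);cv2.imwrite("pics/crop2.png",a)
E
```

```text
0.026766740977855388 0.7008939921102334
0.04484097307009717 -0.8324142056659454
((27.0, 34.0), (36.0, 22.0), 90.0) [0.4733 0.3297 0.072 ] [0.4729 0.3299 0.072 ]
[0.4561 0.3472 0.077 ] [0.4871 0.3138 0.077 ]
```

View pics/crop2.png

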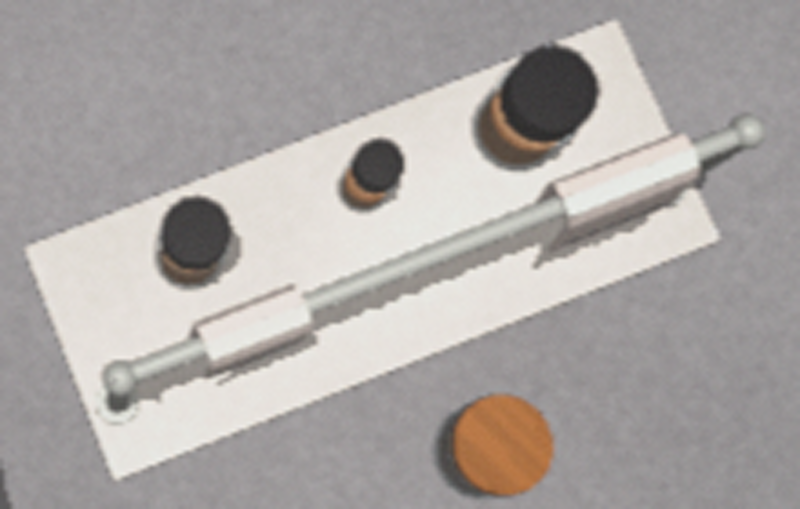

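The wide plate now sits behind the large tester and the bottles have not moved. Next I grasp the narrow plate and place it.

```bash
python3 - <<'E'
from h import *
Y=.72;q=down(Y);c=[.4725,.330]
goto(c+[.14],q);movel(c+[.031],q,velocity=.1);command_gripper(0.0,force=25)
print(get_gripper_width(),get_finger_force(),get_force())
movel(c+[.28],q,velocity=.2);print(get_gripper_width(),get_force())
q=down(A);goto(rail(.001,-.006,.26),q);hold(.2)
P=camera_params("wrist");im=grab_frame("wrist");np.savez("w3.npz",**P)
cv2.imwrite("pics/w3.png",cv2.resize(im[:,:,::-1],(800,600)));print(get_t(),get_eef_pos(),proj(P,rail(.001,-.006,.17))/.7)
E
```

```text
0.027552449594531566 25.991171998903155 [-0.7551  0.1582  5.1926]
0.02758140113704174 [ 0.3146  0.6654 -0.4228]
16.3667 [ 0.5834 -0.1174  0.2601] [404.0334 298.9099]
```

View pics/w3.png

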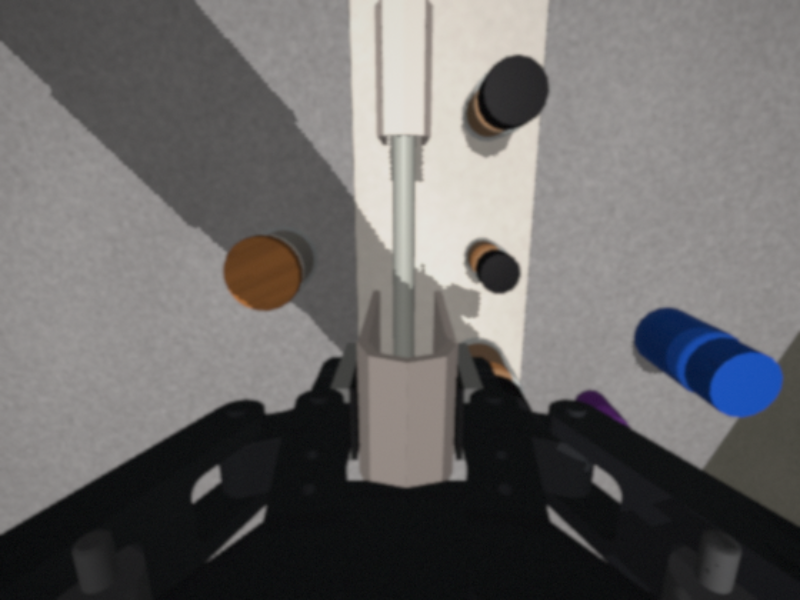

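The plate is held squarely at column 407, with the rail at 403. I take the offset in the hand from its far edge (row 358), then lower it.

```bash
python3 - <<'E'
from h import *
P=dict(np.load("w3.npz"))
S=lambda c,r,z:(lambda X:np.array((n_()@(X[:2]-M),u_()@(X[:2]-M))))(onplane(P,(c*.7,r*.7),z))
e=S(406,358,.306);t=S(497,270,.096);print(e,t)
off=e[1]-.021+.006;off=off if abs(off)<.012 else 0
s=-.006-off;print("off",off)
q=down(A);g=lambda s,z,v=.15:movel(rail(.001,s,z),q,velocity=v)
g(s,.26);g(s,.16,.08);print(get_force());g(s,.1345,.05);print(get_force(),get_gripper_width())
hold(.2);command_gripper(.046);hold(.2);g(s,.25,.12);g(s-.03,.33,.2);hold(1)
P=camera_params("wrist");im=grab_frame("wrist");np.savez("w4.npz",**P)
cv2.imwrite("pics/w4.png",cv2.resize(im[:,:,::-1],(800,600)))
goto([.445,.30,.30],down(A+.3));hold(.3)
t=grab_frame("top")[:,:,::-1];cv2.imwrite("pics/top4.png",cv2.resize(t[170:310,260:480],(800,509),interpolation=cv2.INTER_CUBIC));print(get_t())
E
```

```text
[0.0021 0.0174] [ 0.0682 -0.005 ]
off 0.002423812689185475
[-0.0885  0.2945 -0.0896]
[-5.2595 -0.6259 10.1059] 0.027766903715098074
24.2083
```

View pics/top4.png

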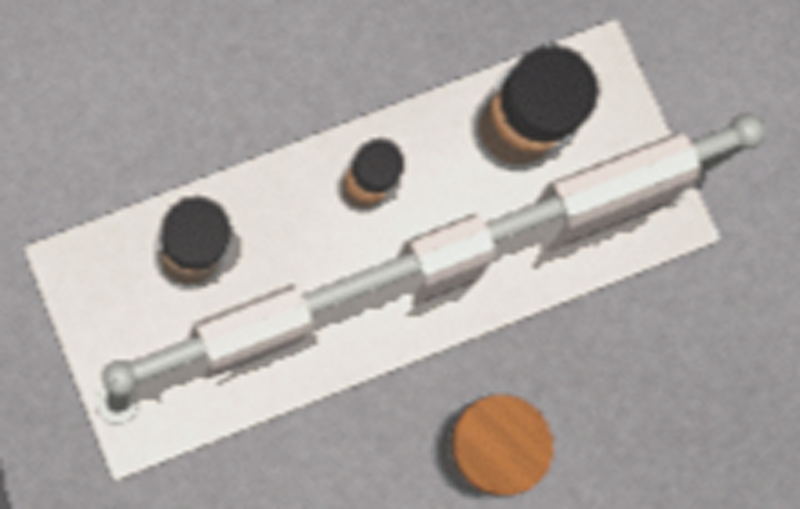

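View pics/w4.png

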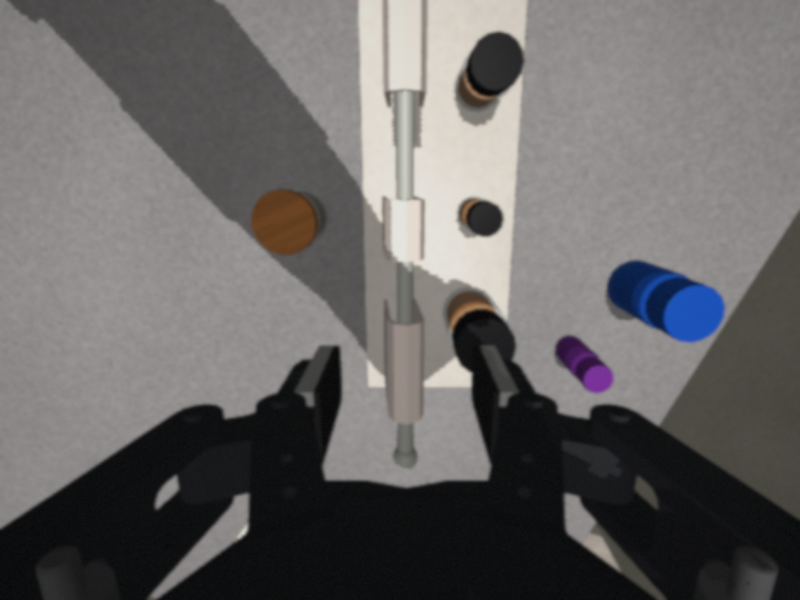

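Both views show all three plates straight on the rail. In the wrist view the narrow plate covers rows 198–262 and the wide one 320–421. The caps are at (485,217) for the small tester and (484,342) for the large. I check the numbers and hand in if they are good.

```bash
python3 - <<'E'
from h import *
P=dict(np.load("w4.npz"))
S=lambda c,r,z:(u_()@(onplane(P,(c*.7,r*.7),z)[:2]-M))
d1=(S(404,198,.179)+S(404,262,.179))/2-S(485,217,.096)
d2=(S(405,320,.179)+S(405,421,.179))/2-S(484,342,.122)
print(d1,d2)
if max(abs(d1),abs(d2))<.009: print(job_done(),get_t())
E
```

```text
-0.001899626239778348 -0.0014494476908714499
the job is handed in; nothing more can be done
the job is handed in; nothing more can be done
```

The job is handed in: by camera the wide and narrow plates hang within about 2 mm of their testers and the untouched middle plate within about 3 mm, no tester or the jar appeared to shift, I did not re-check the stock bottle and room spray, and the last clock reading was about 24 s of the 72 s allowed.

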